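Make up a sash counterweight on the spring scale

ROBOT

A 6-joint arm with a two-finger parallel gripper is mounted at the origin on the work surface. World frame = base frame: x ahead of the robot, y to its left, z up, the work surface at z = 0. Lengths are in m, angles in rad, forces in N, time in s.
With the tool pointing down it reaches from about 0.35 to 0.775 m from the base axis. Payload 5.5 kg.
Tool frame: the origin (TCP) lies between the finger pads; the fingertips stand 19 mm ahead of it and the grasp point (between the pads) is the TCP; z points along the fingers, y is the line along which they close (so a half turn about z gives the same grasp; the last joint's range is limited). The gripper opens to 85 mm and grips with 20 to 120 N. Pads are 22 mm wide; open, the fingers measure 114 mm over their backs; the gripper's body (76 mm by 85 mm) begins 54 mm behind the grasp point. The pads swing forward as they close: fully open they stand 13 mm farther back than shut.
Start: joints at [-1.48, 0.313, 0.046, 1.304, 0, 1.431], TCP at [0.132, -0.56, 0.25] pointing down, gripper open.
Joint ranges: [-2.76, 2.76], [-0.86, 1.69], [-1.03, 1.26], [-2.2, 2.34], [-1.47, 1.5], [-3.14, 3.14]. Speed limits (rad/s): [2.57, 2.57, 3.14, 3.14, 3.14, 3.14].

INTERFACE

Orientations are given as a unit quaternion [w, x, y, z].
In Python, from workcell import env gives the robot as it stands.
- The arm moves only by the shell command python3 -m pendant 'ROWS' [FORCE]. ROWS is JSON, a list of rows, each an object with "travel": the shift along the tool's x, y, z scaled (see below), a list of three; "rot": the turn, a rotation vector about the tool's x, y, z scaled (see below), a list of three; "fingers": the opening, from -1 (shut) to 1 (fully open). In form: [{"travel": [dx, dy, dz], "rot": [wx, wy, wz], "fingers": fingers}, ...]. A call has 1 to 10 rows; each row is the pose to reach, as a shift and turn from the pose commanded when the call began, along the tool's axes at that moment; what a row does not reach only later rows make up. The controller multiplies each number of a shift by 0.12 m and each number of a turn by 60 degrees. A row lasts 1/10 s, in which the tool goes at most 50 mm and 8.59 degrees, less where a joint would pass 70% of its speed; a pose out of reach is approached as far as the arm can. A call with a number of a shift or a turn outside -1 to 1 is refused whole. A call with a gripper value outside its range is refused whole. The fingers move at their own pace and stop on an object; FORCE is the grip in N (left out, the last holds). Time passes only in rows, so rows that repeat a pose let the fingers close. It gives the time, the measured TCP pose, the force, the opening and the grip force at its end, in the units of the state.
- env.get_state(): the state, without advancing time (a new reading comes with each control period).
- env.read_camera(name): name is "scene" or "top" or "wrist"; returns (picture, depth): 400x640x3 uint8, blue, green, red; 400x640 float32, m along the optical axis (not along the pixel's ray), 0 where there is no reading.
- env.camera_model(name): a dict with "fovy" (degrees; the focal length in pixels is half the picture's height over the tangent of half this angle, whatever the lens; pixels are square), "cx", "cy" (the principal point, pixels), "k1" (the pictures are not rectified: a ray, as slopes to the right and down, at radius r is drawn at 1 + k1 r^2 times it, then the intrinsics apply), "rvec" (rotation vector, rad) and "tvec" (3), from world to camera coordinates, as OpenCV has them; the wrist camera has in their place "T_tool_cam" (4x4, takes a point from camera to tool coordinates, whose origin is the TCP and whose axes are the flange's). Camera axes: x right, y down, z forward; pixel columns grow to the right and rows downward; lengths in m; the calibration is good to about 2 mm. A picture is of the moment at which its call begins: read the wrist's pose just before it. camera_model takes no time and is no camera call.
- env.hand_in(): hands the job in; it is judged then, once.
Trained networks look in the newest picture that a camera, given by its name, has taken for a name from the list of things; names that differ only in an ending like _2 or _b are one class to them, and where a whole thing is asked for, a point or a joint stands for the part that bears it (a point fixed in the world has none). Each returns a list of dicts, best first, with "conf" (0 to 1); they miss things now and then, are a little off and sometimes report something else, mostly with a low value. They report only what shows in the picture. A call takes as long as a camera call.
- env.outline_of(camera, target): "mask" (400x640 bool, what is visible of it) and "xy" ([column, row] in pixels, amid what is visible of it).
The state is a dict: "clock": time; "joint_pos": joint angles; "qvel": joint speeds; "tau": joint torques, N m; "tcp_pos": TCP position; "orientation": TCP orientation; "wrist_force": force on the tool from outside, world axes, zero at the start; "ft_torque": the same for the moment, N m; "finger_gap": finger opening in m; "grip_force": force on a finger pad.
Only numpy, scipy, OpenCV 4.12 (cv2) and the standard library are available. Lean on these libraries where they do the work, as an engineer would, in place of code of your own. Each camera call takes 0.05 s, during which the arm holds its last target. There are 200 camera calls.

TASK

Make up the counterweight for a sash: add iron pieces from the plywood tray to the spring scale's pan, or take pieces off, until the pan hangs still with its pointer within the height of the black target clip on the gauge. Set pieces down gently, leave the clip where it is set, leave the iron you do not use lying in the tray or on the bench, and do not disturb the bottle, the pot or the scraper.

Things in the scene. Friction and masses are not known exactly. Their poses are not given: they have to be found in the camera images.
- scale: Fixed spring scale: a grey base 150 x 170 x 40 mm (x, y, z) on the bench, the sprung pan over it and, at its +x side, an upright white gauge plate 4 mm thick, 62 mm wide (y from -65 to -3 mm), 170 mm high, at x = 130 mm. Origin: centre of the base's underside on the bench; the pan's centre is straight above.
- pan: The scale's aluminium pan, flat floor 200 x 270 mm (x, y), rim 8 mm above the floor. Origin: centre of the floor's upper surface; same yaw as the scale. It only moves straight up and down: 150 mm above the bench when empty, sinking 80 mm per kg (soft spring 122 N/m, damped), with a stop 90 mm down. bar_a lies on it at the start.
- pointer (a point): Tip of the pan's pointer, a steel strip 3 mm thick at the pan's +x side, level with the pan's floor (142 mm in x and 13 mm in y from the pan's origin); it moves up and down with the pan beside the gauge plate.
- target (a point): Centre of the black target clip on the gauge plate, 30 x 26 x 12 mm (12 mm high), next to the pointer's path. It is preset at a height of 80 to 98 mm and slides stiffly up and down: leave it alone. The pointer's tip must come to rest within its height, that is within 6 mm above or below this point.
- tray: Fixed shallow plywood tray 200 x 290 mm (x, y), walls 5 mm thick, 22 mm high, floor 5 mm above the bench. Origin: centre of the underside. Spare iron lies in it side by side, roughly along x, in rows about 66 mm apart in y.
- bar_a: Dark iron sash weight: a 120 x 28 x 24 mm bar (x, y, z) with a 30 mm long, 24 mm wide, 8 mm thick hanging eye on its +x end (150 mm long in all). Origin: centre of the 120 mm bar's underside; x along the bar, z up. Cored inside: its mass is hidden, anywhere from 0.26 to 0.54 kg, and the two bars differ. Starts on the pan.
- bar_b: Dark iron sash weight: a 120 x 28 x 24 mm bar (x, y, z) with a 30 mm long, 24 mm wide, 8 mm thick hanging eye on its +x end (150 mm long in all). Origin: centre of the 120 mm bar's underside; x along the bar, z up. Cored inside: its mass is hidden, anywhere from 0.26 to 0.54 kg, and the two bars differ. Starts in the tray.
- block_long: Dark iron makeweight block 90 x 30 x 22 mm (x, y, z), about 0.2 kg (up to a twentieth more or less). Origin: centre of the underside; x along it, z up. Starts in the tray.
- block_short_a: Dark iron makeweight block 60 x 30 x 22 mm (x, y, z), about 0.1 kg (up to a twentieth more or less). Origin: centre of the underside; x along it, z up. Starts in the tray.
- block_short_b: Dark iron makeweight block 60 x 30 x 22 mm (x, y, z), about 0.1 kg (up to a twentieth more or less). Origin: centre of the underside; x along it, z up. Starts in the tray.
- bottle: Bystander: upright amber glass bottle, 54 mm across, 170 mm high, standing between tray and scale. Origin: centre of the underside.
- pot: Bystander: white ceramic pot, 70 mm across, 70 mm high, standing beyond the bottle. Origin: centre of the underside.
- scraper: Bystander: flat scraper 200 mm long lying on the bench beyond the work. Origin: near its middle, underside; x along it.

How it is judged:
By the outcome, as a careful person would: the job done as asked, in the order asked, and still so for the second after the job is handed in, with the robot touching nothing.
It also fails if it takes over 72 s, if anything falls off the work surface, if the arm or the gripper's body presses on something with over 40 N, if the wrist force passes 120 N, or if a joint passes its speed limit or range.

## Working session

There is one attempt and no reset: what is moved stays moved. The work goes in short steps, Python scripts to look and compute and a shell command to move; the robot and the scene stay as the last step left them, time stands still between calls to the robot, and variables do not carry over. Pictures are saved under pics/ and viewed, at most 10 in all, crops included, and the job is handed in when it is done.

```bash
ls; mkdir -p pics
python3 - <<'E'
from workcell import env
import cv2,numpy as np
s=env.get_state();print({k:np.round(v,3) for k,v in s.items()})
for n in("scene","top"):
    p,d=env.read_camera(n);cv2.imwrite(f"pics/{n}0.png",p);np.save(f"{n}0.npy",d);print(n,env.camera_model(n))
    for t in("bar_a","block_long","block_short_a","pan","pointer","target","tray","scale","bottle","pot"):
        try:
            for o in env.outline_of(n,t)[:3]: 
                m=o["mask"];z=d[m&(d>0)];print(n,t,round(o["conf"],2),np.round(o["xy"],1),m.sum(),np.round(np.median(z),3) if z.size else None)
        except Exception as e: print(t,e)
print(env.camera_model("wrist"))
E
```

```text
pics
{'clock': np.float64(0.0), 'joint_pos': array([-1.48 ,  0.314,  0.045,  1.304,  0.   ,  1.431]), 'qvel': array([ 0.001, -0.001, -0.   ,  0.001,  0.001, -0.   ]), 'tau': array([-0.0000e+00, -4.8063e+01,  2.9853e+01,  2.0000e-02, -0.0000e+00,
       -0.0000e+00]), 'tcp_pos': array([ 0.131, -0.559,  0.249]), 'orientation': array([-0.001,  0.993,  0.115,  0.   ]), 'wrist_force': array([-0.171, -0.437, -0.241]), 'ft_torque': array([-0.029, -0.03 , -0.021]), 'grip_force': np.float64(0.0), 'finger_gap': np.float64(0.086)}
scene {'fovy': 55.837939531524405, 'cx': 320.0137702718883, 'cy': 197.95258278137325, 'k1': 0.019826642348065766, 'rvec': array([ 2.37158998,  1.63235757, -0.25504867]), 'tvec': array([-0.22998406, -0.54745727,  1.23027106])}
scene bar_a 0.66 [230.6 198.9] 8578 0.937
scene bar_a 0.64 [362.5 150.9] 533 1.071
scene bar_a 0.58 [213.7 194.5] 716 0.916
scene block_long 0.63 [341.2 163. ] 338 1.064
scene block_short_a 0.79 [403.7 128.9] 248 1.091
scene block_short_a 0.55 [383.5 145.2] 243 1.081
scene block_short_a 0.53 [324.7 221.5] 588 1.006
scene pan 0.65 [232.6 198.5] 86
[... 813 characters left out ...]
.839
top pointer 0.56 [412.  245.1] 12335 0.84
top tray 0.56 [217.7 258.1] 9278 0.934
top scale 0.97 [419.  241.9] 13504 0.84
top bottle 0.65 [315.5 266.6] 630 0.829
top pot 0.59 [320.9 174.4] 787 0.945
top pot 0.42 [440.1 179.2] 65 0.873
{'fovy': 63.42289762457391, 'cx': 320.603514510024, 'cy': 200.10353743789398, 'k1': -0.04066891970896986, 'T_tool_cam': array([[-8.86015063e-05, -9.49500491e-01, -3.13765534e-01,
         8.11489053e-02],
       [ 9.99999771e-01,  1.26561172e-04, -6.65373848e-04,
        -8.47129761e-04],
       [ 6.71483329e-04, -3.13765521e-01,  9.49500262e-01,
        -1.22678940e-01],
       [ 0.00000000e+00,  0.00000000e+00,  0.00000000e+00,
         1.00000000e+00]])}
```

View pics/top0.png

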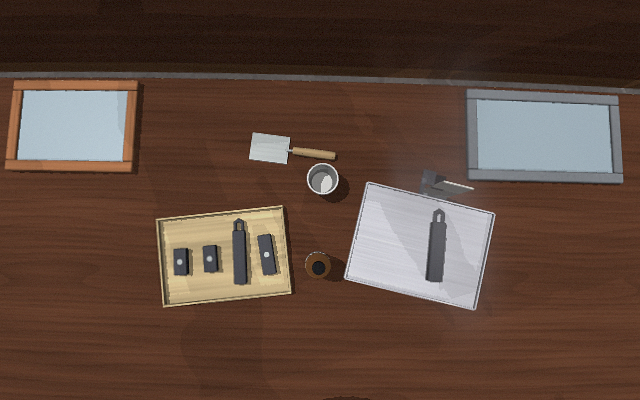

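View pics/scene0.png

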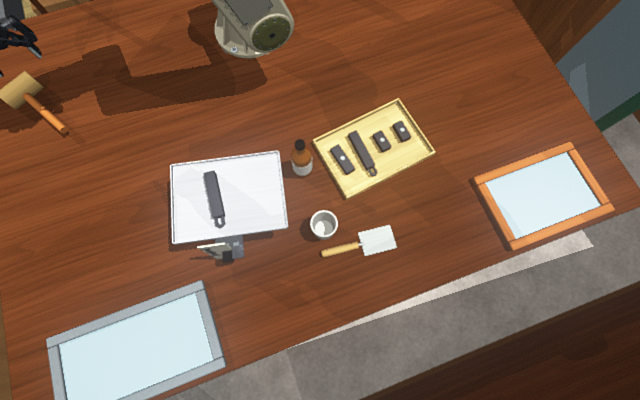

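```bash
cat > h.py <<'E'
from workcell import env
import cv2,numpy as np
from scipy.spatial.transform import Rotation as R
def Twc(n):  # camera->world
    c=env.camera_model(n);T=np.eye(4)
    if n=="wrist":
        s=env.get_state();q=s["orientation"];T[:3,:3]=R.from_quat([q[1],q[2],q[3],q[0]]).as_matrix();T[:3,3]=s["tcp_pos"];return T@c["T_tool_cam"],c
    T[:3,:3]=cv2.Rodrigues(c["rvec"])[0];T[:3,3]=c["tvec"];return np.linalg.inv(T),c
def rays(c,uv):
    f=200/np.tan(np.radians(c["fovy"]/2));d=(np.asarray(uv,float)-[c["cx"],c["cy"]])/f
    u=d.copy()
    for _ in range(8): u=d/(1+c["k1"]*(u**2).sum(-1,keepdims=True))
    return np.concatenate([u,np.ones(u.shape[:-1]+(1,))],-1)
def pts(n,d,m,T=None):
    W,c=Twc(n)
    if T is not None: W=T
    v,u=np.nonzero(m&(d>0));r=rays(c,np.stack([u,v],-1))*d[v,u][:,None]
    return r@W[:3,:3].T+W[:3,3]
def at_z(n,uv,z,T=None):
    W,c=Twc(n)
    if T is not None: W=T
    r=rays(c,uv)@W[:3,:3].T;o=W[:3,3];return o+r*((z-o[2])/r[...,2:3])
def box(p):  # top face fit
    zt=np.percentile(p[:,2],75);q=p[abs(p[:,2]-zt)<.005]
    b=cv2.minAreaRect((q[:,:2]*1000).astype(np.float32));(c,(w,h),a)=b
    if w<h:w,h,a=h,w,a+90
    return np.round(c,1),round(zt*1000,1),round(w,1),round(h,1),round((a+90)%180-90,1)
E
python3 - <<'E'
from h import *
for n in("top","scene"):
    p,d=env.read_camera(n)
    for t in("bar_a","block_long","block_short_a","pan","target","tray","scale","bottle","pot"):
        for o in env.outline_of(n,t)[:3]:
            if o["conf"]>.5:
                q=pts(n,d,o["mask"])
                if len(q)>10: print(n,t,round(o["conf"],2),o["mask"].sum(),*box(q),"med",np.round(np.median(q,0),3))
E
```

```text
top bar_a 0.85 1060 [ 554.7 -245.1] 137.8 118.1 29.1 -5.7 med [ 0.562 -0.243  0.136]
top bar_a 0.67 770 [530.6 166.2] 29.3 120.4 28.4 3.7 med [0.537 0.166 0.028]
top block_long 0.71 581 [538.2 105. ] 27.4 90.1 30.4 10.5 med [0.538 0.104 0.026]
top block_short_a 0.93 436 [518.4 298.9] 27.2 57.8 30.4 2.2 med [0.519 0.297 0.026]
top block_short_a 0.58 379 [525.7 231.2] 27.0 60.1 30.6 7.3 med [0.527 0.23  0.026]
top pan 0.74 13049 [ 592.  -223.4] 114.6 276.8 259.8 76.9 med [ 0.567 -0.21   0.113]
top tray 0.57 9092 [529.  207.2] 6.3 298.4 197.2 -82.5 med [0.532 0.215 0.005]
top scale 0.92 13403 [ 592.  -223.4] 114.6 276.8 259.8 76.9 med [ 0.573 -0.215  0.113]
top bottle 0.79 574 [529.9  -6.7] 160.0 21.3 5.9 -78.5 med [ 0.524 -0.007  0.117]
top pot 0.78 785 [707.  -15.8] 62.5 64.0 62.3 -25.5 med [ 0.713 -0.017  0.019]
scene bar_a 0.97 524 [532.7 170.2] 30.1 121.3 28.5 3.8 med [0.546 0.168 0.028]
scene bar_a 0.8 772 [ 563.6 -244.9] 137.9 143.1 28.6 -5.2 med [ 0.566 -0.243  0.136]
scene block_long 0.67 311 [539.1 108.8] 28.6 86.3 29.6 10.6 med [0.541 0.108 0.027]
scene block_short_a 0.62 265 [525.7 235. ] 28.1 60.7 31.0 9.7 med [0.529 0.233 0.026]
scene block_short_a 0.55 263 [517.8 302.3] 28.0 59.3 30.2 3.7 med [0.521 0.298 0.026]
scene pan 0.93 8457 [ 591.7 -220.2] 115.0 278.2 262.3 77.3 med [ 0.573 -0.21   0.114]
scene target 0.69 104 [ 703.7 -264.3] 94.7 24.2 23.4 81.2 med [ 0.704 -0.264  0.094]
scene tray 0.57 5337 [534.4 207.5] 8.1 289.2 198.9 -82.8 med [0.541 0.216 0.006]
scene scale 0.92 9321 [ 591.5 -220.1] 115.1 278.2 262.7 77.3 med [ 0.579 -0.22   0.114]
scene bottle 0.78 639 [525.6  -5.2] 125.3 32.1 27.3 79.2 med [ 0.533 -0.007  0.108]
scene pot 0.69 565 [706.3 -12.5] 59.3 63.2 56.8 -21.0 med [ 0.696 -0.008  0.027]
```

The top view shows the tray at about (225,257) with, from left to right, short block (181,262), short block (210,258), bar_b (239,252) and block_long (267,254). The pan is at (420,246) with bar_a at (436,246), the bottle at (318,265) and the pot at (322,179). The scene view shows the gauge, pointer and clip near (222,250). I'll measure the clip and pan more closely while moving over the tray.

```bash
cat >> h.py <<'E'
def go(p,yaw):
    "remaining shift in tool axes/units to world p (mm), yaw deg"
    s=env.get_state();q=s["orientation"];r=R.from_quat([q[1],q[2],q[3],q[0]])
    g=R.from_euler("z",yaw,degrees=True)*R.from_euler("x",180,degrees=True)
    print("travel",np.round(r.inv().apply(np.array(p)/1000-s["tcp_pos"])/.12,3),"rot",np.round((r.inv()*g).as_rotvec(degrees=True)/60,3),"at",np.round(s["tcp_pos"],4),"t",round(float(s["clock"]),2),"gap",round(float(s["finger_gap"]),4),"grip",s["grip_force"],"F",np.round(s["wrist_force"],1))
E
python3 - <<'E'
from h import *
print(np.round(at_z("top",[(368,183),(495,212),(475,308),(345,279)],.1225),4))
d=np.load("scene0.npy");m=np.zeros(d.shape,bool);m[236:264,195:248]=1
q=pts("scene",d,m);q=q[(q[:,2]>.03)]
for o in env.outline_of("scene","target")[:1]:
    print(o["conf"],cv2.boundingRect(o["mask"].astype(np.uint8)));t=pts("scene",d,o["mask"]);print(np.round(t[::4]*1000,0).tolist())
p=cv2.imread("pics/scene0.png");cv2.imwrite("pics/clip.png",cv2.resize(p[225:275,185:260],None,fx=8,fy=8,interpolation=2))
E
for i in 1 2 3 4; do python3 -m pendant '[{"travel":[0.3,-0.3,0],"rot":[0,0,0],"fingers":0.03},{"travel":[0.6,-0.6,0],"rot":[0,0,0],"fingers":0.03},{"travel":[0.9,-0.92,0],"rot":[0,0,0],"fingers":0.03},{"travel":[0.9,-0.92,0],"rot":[0,0,0],"fingers":0.03}]' 60|tail -1; done
python3 -c "
from h import *
go((538.5,107,220),10.5)"
```

```text
[[ 0.6901 -0.1082  0.1225]
 [ 0.6357 -0.3731  0.1225]
 [ 0.4401 -0.3286  0.1225]
 [ 0.4956 -0.0636  0.1225]]
0.69 (222, 251, 11, 12)
[[691.0, -262.0, 92.0], [691.0, -269.0, 94.0], [695.0, -260.0, 96.0], [693.0, -272.0, 97.0], [696.0, -263.0, 93.0], [700.0, -254.0, 96.0], [698.0, -268.0, 98.0], [700.0, -259.0, 93.0], [697.0, -274.0, 92.0], [700.0, -265.0, 90.0], [704.0, -256.0, 92.0], [701.0, -270.0, 94.0], [704.0, -261.0, 92.0], [702.0, -274.0, 97.0], [704.0, -266.0, 91.0], [709.0, -257.0, 94.0], [706.0, -271.0, 94.0], [708.0, -263.0, 90.0], [707.0, -276.0, 96.0], [710.0, -267.0, 95.0], [713.0, -258.0, 95.0], [710.0, -275.0, 94.0], [713.0, -266.0, 95.0], [716.0, -257.0, 91.0], [713.0, -271.0, 93.0], [716.0, -263.0, 90.0]]
grip_force: 0.0
grip_force: 0.0
grip_force: 0.0
grip_force: 0.0
travel [ 0.952 -0.93   0.254] rot [-0.    -0.002  0.051] at [ 0.4536 -0.0283  0.2503] t 3.75 gap 0.0437 grip 0.0 F [-0.1 -0.4  0.2]
```

View pics/clip.png

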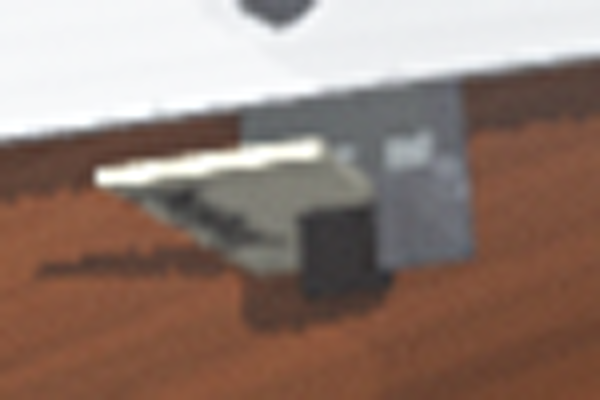

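The crop shows the clip's top face at about (227,256) in the full scene picture. It sits near z = 94 mm, so the clip's centre is at about 88 mm. The pan floor at about 114.5 mm puts bar_a near 0.44 kg, so block_long plus one short block should bring the pointer to about 90 mm. Next I'll move over block_long and check it with the wrist camera.

```bash
python3 -m pendant '[{"travel":[0.3,-0.3,0],"rot":[0,0,0],"fingers":0.03},{"travel":[0.6,-0.6,0],"rot":[0,0,0.03],"fingers":0.03},{"travel":[0.95,-0.93,0.25],"rot":[0,0,0.05],"fingers":0.03},{"travel":[0.95,-0.93,0.25],"rot":[0,0,0.05],"fingers":0.03},{"travel":[0.95,-0.93,0.25],"rot":[0,0,0.05],"fingers":0.03},{"travel":[0.95,-0.93,0.25],"rot":[0,0,0.05],"fingers":0.03}]' |tail -1
cat > wr.py <<'E'
from h import *
import sys
T,_=Twc("wrist");p,d=env.read_camera("wrist")
if len(sys.argv)>2: cv2.imwrite(sys.argv[2],p)
for t in sys.argv[1].split(","):
    for o in env.outline_of("wrist",t)[:4]:
        q=pts("wrist",d,o["mask"],T)
        if o["conf"]>.3 and len(q)>20: print(t,round(o["conf"],2),np.round(o["xy"]),*box(q))
E
python3 wr.py block_long,block_short_a,bar_b pics/w1.png
python3 -c "
from h import *
go((538.5,107,220),10.5)"
```

```text
grip_force: 0.0
block_long 0.78 [316. 170.] [538.7 108.8] 26.6 90.7 29.3 10.6
block_short_a 0.89 [129. 156.] [518.7 301.3] 26.5 59.8 31.6 3.3
block_short_a 0.58 [194. 162.] [527.3 235.1] 26.4 60.3 30.7 6.2
block_short_a 0.54 [444. 235.] [5.247e+02 3.000e-01] 144.4 20.9 9.9 -30.8
bar_b 0.58 [256. 156.] [532.  169.5] 28.4 119.8 28.5 4.1
travel [ 0.024 -0.037  0.01 ] rot [ 0.    -0.001 -0.007] at [0.5365 0.1022 0.2212] t 4.55 gap 0.044 grip 0.0 F [-0.9 -0.4  0.6]
```

View pics/w1.png

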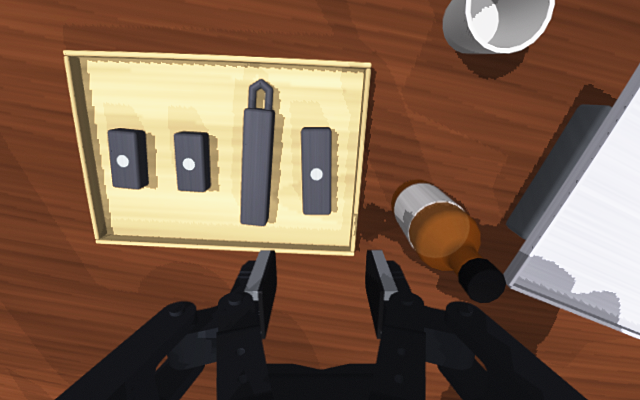

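The wrist view shows block_long at (316,170), with white dots marking the blocks' tops. All three views agree within 4 mm on its position, (538.6, 108.5), with its top at 27 mm. Now I'll descend.

```bash
python3 -m pendant '[{"travel":[0.03,-0.047,0.3],"rot":[0,0,0],"fingers":0.03},{"travel":[0.03,-0.047,0.6],"rot":[0,0,0],"fingers":0.03},{"travel":[0.03,-0.047,0.9],"rot":[0,0,0],"fingers":0.03},{"travel":[0.03,-0.047,0.95],"rot":[0,0,0],"fingers":0.03},{"travel":[0.03,-0.047,0.95],"rot":[0,0,0],"fingers":0.03},{"travel":[0.03,-0.047,0.95],"rot":[0,0,0],"fingers":0.03}]' |tail -1
python3 -c "
from h import *
go((538.5,108.4,27),10.6)"
```

```text
grip_force: 0.0
travel [-0.018  0.006  0.677] rot [ 0.    -0.003 -0.007] at [0.5403 0.1095 0.1083] t 5.15 gap 0.044 grip 0.0 F [0.9 0.2 1. ]
```

```bash
python3 -m pendant '[{"travel":[-0.01,0.006,0.3],"rot":[0,0,0],"fingers":0.03},{"travel":[-0.015,0.006,0.5],"rot":[0,0,0],"fingers":0.03},{"travel":[-0.015,0.006,0.67],"rot":[0,0,0],"fingers":0.03},{"travel":[-0.015,0.006,0.67],"rot":[0,0,0],"fingers":0.03},{"travel":[-0.015,0.006,0.67],"rot":[0,0,0],"fingers":-0.6},{"travel":[-0.015,0.006,0.67],"rot":[0,0,0],"fingers":-0.6},{"travel":[-0.015,0.006,0.67],"rot":[0,0,0],"fingers":-0.6},{"travel":[-0.015,0.006,0.67],"rot":[0,0,0],"fingers":-0.6}]' 60|tail -1
python3 -c "
from h import *
go((538.5,108.4,27),10.6)"
python3 -m pendant '[{"travel":[0,0,-0.15],"rot":[0,0,0],"fingers":-0.6},{"travel":[0,0,-0.4],"rot":[0,0,0],"fingers":-0.6},{"travel":[0,0,-0.7],"rot":[0,0,0],"fingers":-0.6},{"travel":[0,0,-1],"rot":[0,0,0],"fingers":-0.6}]' |tail -1
python3 -m pendant '[{"travel":[0,0,-0.3],"rot":[0,0,0],"fingers":-0.6},{"travel":[0,0,-0.6],"rot":[0,0,0],"fingers":-0.6},{"travel":[0,0,-0.9],"rot":[0,0,0],"fingers":-0.6},{"travel":[0,0,-0.9],"rot":[0,0,0],"fingers":-0.6}]' |tail -1
python3 -c "
from h import *
go((575,-168,180),-8)"
```

```text
grip_force: 61.5
travel [-0.006  0.003  0.008] rot [ 0.001 -0.004 -0.006] at [0.5391 0.1089 0.028 ] t 5.95 gap 0.0286 grip 61.52926683425903 F [-1.3 -0.8  6.5]
grip_force: 60.5
grip_force: 60.6
travel [-0.13   2.323  0.669] rot [-0.    -0.01   0.304] at [0.54   0.109  0.2601] t 6.75 gap 0.0285 grip 60.64405918121338 F [ 1.  -0.4 -1.8]
```

```bash
for i in 1 2; do python3 -m pendant '[{"travel":[-0.02,0.3,0],"rot":[0,0,0],"fingers":-0.6},{"travel":[-0.04,0.65,0],"rot":[0,0,0],"fingers":-0.6},{"travel":[-0.06,1,0],"rot":[0,0,0],"fingers":-0.6},{"travel":[-0.06,1,0],"rot":[0,0,0],"fingers":-0.6}]' |tail -1; done
python3 -m pendant '[{"travel":[0,0.15,0.1],"rot":[0,0,0.1],"fingers":-0.6},{"travel":[0,0.3,0.3],"rot":[0,0,0.2],"fingers":-0.6},{"travel":[0,0.32,0.5],"rot":[0,0,0.3],"fingers":-0.6},{"travel":[0,0.32,0.67],"rot":[0,0,0.3],"fingers":-0.6},{"travel":[0,0.32,0.67],"rot":[0,0,0.3],"fingers":-0.6},{"travel":[0,0.32,0.67],"rot":[0,0,0.3],"fingers":-0.6}]' |tail -1
python3 -c "
from h import *
go((575,-168,120),-8)"
```

```text
grip_force: 60.6
grip_force: 60.7
grip_force: 60.6
travel [0.025 0.007 0.444] rot [-0.     0.001  0.005] at [ 0.5723 -0.1668  0.1733] t 8.15 gap 0.0289 grip 60.64244985580444 F [-0.7 -0.1 -1.8]
```

```bash
python3 -m pendant '[{"travel":[0.02,0.007,0.12],"rot":[0,0,0],"fingers":-0.6},{"travel":[0.02,0.007,0.2],"rot":[0,0,0],"fingers":-0.6},{"travel":[0.02,0.007,0.25],"rot":[0,0,0],"fingers":-0.6},{"travel":[0.02,0.007,0.28],"rot":[0,0,0],"fingers":-0.6},{"travel":[0.02,0.007,0.31],"rot":[0,0,0],"fingers":-0.6},{"travel":[0.02,0.007,0.34],"rot":[0,0,0],"fingers":-0.6},{"travel":[0.02,0.007,0.37],"rot":[0,0,0],"fingers":-0.6},{"travel":[0.02,0.007,0.4],"rot":[0,0,0],"fingers":-0.6},{"travel":[0.02,0.007,0.42],"rot":[0,0,0],"fingers":-0.6},{"travel":[0.02,0.007,0.42],"rot":[0,0,0],"fingers":-0.6}]' |tail -1
python3 -c "
from h import *
go((575,-168,120),-8)"
python3 -m pendant '[{"travel":[0,0,0.01],"rot":[0,0,0],"fingers":-0.6},{"travel":[0,0,0.01],"rot":[0,0,0],"fingers":-0.1},{"travel":[0,0,0.01],"rot":[0,0,0],"fingers":0.03},{"travel":[0,0,0.01],"rot":[0,0,0],"fingers":0.03},{"travel":[0,0,-0.15],"rot":[0,0,0],"fingers":0.03},{"travel":[0,0,-0.4],"rot":[0,0,0],"fingers":0.03},{"travel":[0,0,-0.8],"rot":[0,0,0],"fingers":0.03},{"travel":[0,0,-1],"rot":[0,0,0],"fingers":0.03}]' |tail -1
python3 wr.py block_long,bar_a,pan,target
python3 - <<'E'
from h import *
p,d=env.read_camera("top")
for t in ("pan","block_long","bar_a"):
    for o in env.outline_of("top",t)[:2]: print(t,round(o["conf"],2),*box(pts("top",d,o["mask"])))
go((527,235,250),7)
E
```

```text
grip_force: 60.9
travel [-0.001 -0.008  0.024] rot [ 0.    -0.     0.004] at [ 0.575  -0.1689  0.1229] t 9.15 gap 0.0284 grip 60.86824893951416 F [-0.1 -1.1 -0.2]
grip_force: 0.0
block_long 0.97 [324. 193.] [ 575.9 -167.6] 118.7 89.2 29.6 -7.6
bar_a 0.78 [ 55. 235.] [532.1 168.6] 28.2 119.3 30.2 4.1
bar_a 0.77 [410. 191.] [ 555.3 -243.2] 120.5 119.2 29.0 -5.4
pan 0.77 [368. 166.] [ 592.  -220.5] 97.0 272.6 253.7 77.3
target 0.86 [411.  13.] [ 701.2 -259.8] 93.3 30.1 28.4 -11.9
pan 0.8 [ 597.5 -201.9] 98.5 259.6 234.0 -12.1
pan 0.67 [525.6 231.5] 27.1 60.3 29.9 8.8
block_long 0.71 [ 574.3 -170.9] 119.9 88.1 29.7 -7.6
bar_a 0.7 [530.5 166.2] 29.2 120.5 28.6 3.9
bar_a 0.51 [ 565.2 -244.3] 121.3 141.9 24.2 -4.9
travel [-0.845 -3.279 -0.066] rot [-0.001  0.003 -0.246] at [ 0.5742 -0.1686  0.2415] t 10.4 gap 0.0444 grip 0.0 F [-0.   0.4 -0.2]
```

block_long is down at the intended place and the pan floor is at about 97.5 mm. The clip centre is at about 88 mm, with its top measured at 93.3 mm. One short block should give about 89 mm, so I'll fetch the nearer one.

```bash
for i in 1 2 3; do python3 -m pendant '[{"travel":[-0.08,-0.35,0],"rot":[0,0,0],"fingers":0.03},{"travel":[-0.15,-0.7,0],"rot":[0,0,0],"fingers":0.03},{"travel":[-0.2,-0.9,0],"rot":[0,0,0],"fingers":0.03},{"travel":[-0.2,-0.9,0],"rot":[0,0,0],"fingers":0.03}]' |tail -1; done
python3 -m pendant '[{"travel":[-0.12,-0.3,0.1],"rot":[0,0,-0.1],"fingers":0.03},{"travel":[-0.23,-0.55,0.3],"rot":[0,0,-0.2],"fingers":0.03},{"travel":[-0.23,-0.57,0.6],"rot":[0,0,-0.25],"fingers":0.03},{"travel":[-0.23,-0.57,0.8],"rot":[0,0,-0.25],"fingers":0.03},{"travel":[-0.23,-0.57,0.8],"rot":[0,0,-0.25],"fingers":0.03},{"travel":[-0.23,-0.57,0.8],"rot":[0,0,-0.25],"fingers":0.03}]' |tail -1
python3 wr.py block_short_a
python3 -c "
from h import *
go((527,235,27),7)"
```

```text
grip_force: 0.0
grip_force: 0.0
grip_force: 0.0
grip_force: 0.0
block_short_a 0.63 [156. 148.] [518.9 301.6] 26.4 59.9 30.6 4.6
block_short_a 0.57 [236. 159.] [527.3 235.5] 26.5 60.1 29.9 6.3
travel [ 0.235 -0.601  1.098] rot [-0.05  -0.012  0.102] at [0.5155 0.1514 0.1544] t 12.3 gap 0.0442 grip 0.0 F [0.7 0.2 0.3]
```

```bash
python3 -c "
from h import *
s=env.get_state();print(np.round(s['joint_pos'],3),np.round(s['qvel'],2))"
python3 -m pendant '[{"travel":[0.1,-0.2,0],"rot":[-0.05,-0.01,0.1],"fingers":0.03},{"travel":[0.235,-0.4,0],"rot":[-0.05,-0.01,0.1],"fingers":0.03},{"travel":[0.235,-0.6,0],"rot":[-0.05,-0.01,0.1],"fingers":0.03},{"travel":[0.235,-0.6,0],"rot":[-0.05,-0.01,0.1],"fingers":0.03},{"travel":[0.235,-0.6,0],"rot":[-0.05,-0.01,0.1],"fingers":0.03}]'|tail -1
python3 -c "
from h import *
go((527,235,27),7)
s=env.get_state();print(np.round(s['joint_pos'],3),np.round(s['qvel'],2))"
```

```text
[ 0.108  0.278 -0.244  1.04   0.053  3.021] [ 0.   -0.01  0.   -0.   -0.   -0.  ]
grip_force: 0.0
travel [ 0.03  -0.346  1.099] rot [-0.03   0.002  0.06 ] at [0.5321 0.1896 0.1575] t 12.8 gap 0.044 grip 0.0 F [ 0.1 -0.7 -0.6]
[ 0.185  0.336 -0.154  1.082  0.031  3.141] [-0.01  0.   -0.01 -0.   -0.   -0.  ]
```

Joint 6 has reached its limit. A half turn gives the same grasp, so I'll make that turn here.

```bash
for i in 1 2 3; do python3 -m pendant '[{"travel":[0,0,0],"rot":[0,0,-0.14],"fingers":0.03},{"travel":[0,0,0],"rot":[0,0,-0.28],"fingers":0.03},{"travel":[0,0,0],"rot":[0,0,-0.42],"fingers":0.03},{"travel":[0,0,0],"rot":[0,0,-0.56],"fingers":0.03},{"travel":[0,0,0],"rot":[0,0,-0.7],"fingers":0.03},{"travel":[0,0,0],"rot":[0,0,-0.84],"fingers":0.03},{"travel":[0,0,0],"rot":[0,0,-0.98],"fingers":0.03}]'|tail -1; done
python3 wr.py block_short_a
python3 -c "
from h import *
go((527,235,120),187)
s=env.get_state();print(np.round(s['joint_pos'],3))"
```

```text
grip_force: 0.0
grip_force: 0.0
grip_force: 0.0
block_short_a 0.81 [369. 194.] [526.7 235.6] 26.5 59.2 30.3 6.5
block_short_a 0.68 [450. 192.] [517.9 301.4] 26.5 58.7 30.1 4.8
travel [-0.007  0.375  0.321] rot [ 0.029 -0.004 -0.   ] at [0.5319 0.189  0.1571] t 15.0 gap 0.0435 grip 0.0 F [ 0.1  0.  -0.1]
[ 0.184  0.336 -0.155  1.082  0.031  0.062]
```

```bash
python3 -m pendant '[{"travel":[0,0.2,0.1],"rot":[0.03,0,0],"fingers":0.03},{"travel":[-0.005,0.38,0.3],"rot":[0.03,0,0],"fingers":0.03},{"travel":[-0.005,0.38,0.32],"rot":[0.03,0,0],"fingers":0.03},{"travel":[-0.005,0.38,0.32],"rot":[0.03,0,0],"fingers":0.03},{"travel":[-0.005,0.38,0.32],"rot":[0.03,0,0],"fingers":0.03}]'|tail -1
python3 -c "
from h import *
go((527,235.3,27),186.7)"
```

```text
grip_force: 0.0
travel [ 0.001 -0.001  0.78 ] rot [-0.001 -0.003  0.004] at [0.5274 0.2356 0.1206] t 15.5 gap 0.0435 grip 0.0 F [ 0.  -0.1 -0.3]
```

```bash
python3 -m pendant '[{"travel":[0,0,0.3],"rot":[0,0,0],"fingers":0.03},{"travel":[0,0,0.6],"rot":[0,0,0],"fingers":0.03},{"travel":[0,0,0.78],"rot":[0,0,0],"fingers":0.03},{"travel":[0,0,0.78],"rot":[0,0,0],"fingers":0.03},{"travel":[0,0,0.78],"rot":[0,0,0],"fingers":-0.6},{"travel":[0,0,0.78],"rot":[0,0,0],"fingers":-0.6},{"travel":[0,0,0.78],"rot":[0,0,0],"fingers":-0.6},{"travel":[0,0,0.78],"rot":[0,0,0],"fingers":-0.6}]' 60|tail -1
python3 -c "
from h import *
go((527,235.3,27),186.7)"
python3 -m pendant '[{"travel":[0,0,-0.15],"rot":[0,0,0],"fingers":-0.6},{"travel":[0,0,-0.4],"rot":[0,0,0],"fingers":-0.6},{"travel":[0,0,-0.7],"rot":[0,0,0],"fingers":-0.6},{"travel":[0,0,-1],"rot":[0,0,0],"fingers":-0.6}]' |tail -1
python3 -m pendant '[{"travel":[0,0,-0.3],"rot":[0,0,0],"fingers":-0.6},{"travel":[0,0,-0.6],"rot":[0,0,0],"fingers":-0.6},{"travel":[0,0,-0.9],"rot":[0,0,0],"fingers":-0.6},{"travel":[0,0,-0.9],"rot":[0,0,0],"fingers":-0.6}]' |tail -1
python3 -c "
from h import *
go((545,-303,250),170)"
```

```text
grip_force: 61.5
travel [ 0.007 -0.008  0.006] rot [ 0.    -0.001  0.006] at [0.5278 0.2364 0.0277] t 16.3 gap 0.0282 grip 61.53475642204285 F [-0.  -1.1  4.2]
grip_force: 61.0
grip_force: 61.0
travel [ 0.429 -4.483  0.082] rot [0.002 0.006 0.284] at [0.5301 0.2372 0.2609] t 17.1 gap 0.0286 grip 61.01244807243347 F [ 1.3  0.3 -1.3]
```

```bash
for i in 1 2 3 4; do python3 -m pendant '[{"travel":[0.03,-0.33,0],"rot":[0,0,0],"fingers":-0.6},{"travel":[0.06,-0.66,0],"rot":[0,0,0],"fingers":-0.6},{"travel":[0.09,-0.98,0],"rot":[0,0,0],"fingers":-0.6},{"travel":[0.09,-0.98,0],"rot":[0,0,0],"fingers":-0.6},{"travel":[0.09,-0.98,0],"rot":[0,0,0],"fingers":-0.6}]' |tail -1; done
python3 -m pendant '[{"travel":[0.03,-0.25,0],"rot":[0,0,0.1],"fingers":-0.6},{"travel":[0.06,-0.5,0.1],"rot":[0,0,0.2],"fingers":-0.6},{"travel":[0.07,-0.56,0.3],"rot":[0,0,0.28],"fingers":-0.6},{"travel":[0.07,-0.56,0.5],"rot":[0,0,0.28],"fingers":-0.6},{"travel":[0.07,-0.56,0.6],"rot":[0,0,0.28],"fingers":-0.6},{"travel":[0.07,-0.56,0.6],"rot":[0,0,0.28],"fingers":-0.6}]' |tail -1
python3 -c "
from h import *
go((545,-303,110),170)"
```

```text
grip_force: 61.0
grip_force: 61.0
grip_force: 61.0
grip_force: 61.0
grip_force: 61.0
travel [-0.037 -0.014  0.59 ] rot [ 0.001 -0.007  0.007] at [ 0.5414 -0.3007  0.1809] t 19.7 gap 0.0287 grip 61.000996828079224 F [-0.3 -0.2 -0.3]
```

```bash
python3 -m pendant '[{"travel":[-0.03,-0.014,0.15],"rot":[0,0,0],"fingers":-0.6},{"travel":[-0.03,-0.014,0.3],"rot":[0,0,0],"fingers":-0.6},{"travel":[-0.03,-0.014,0.4],"rot":[0,0,0],"fingers":-0.6},{"travel":[-0.03,-0.014,0.45],"rot":[0,0,0],"fingers":-0.6},{"travel":[-0.03,-0.014,0.48],"rot":[0,0,0],"fingers":-0.6},{"travel":[-0.03,-0.014,0.51],"rot":[0,0,0],"fingers":-0.6},{"travel":[-0.03,-0.014,0.54],"rot":[0,0,0],"fingers":-0.6},{"travel":[-0.03,-0.014,0.56],"rot":[0,0,0],"fingers":-0.6},{"travel":[-0.03,-0.014,0.57],"rot":[0,0,0],"fingers":-0.6},{"travel":[-0.03,-0.014,0.57],"rot":[0,0,0],"fingers":-0.6}]' |tail -1
python3 -c "
from h import *
go((545,-303,110),170)"
python3 -m pendant '[{"travel":[0,0,0],"rot":[0,0,0],"fingers":-0.6},{"travel":[0,0,0],"rot":[0,0,0],"fingers":-0.1},{"travel":[0,0,0],"rot":[0,0,0],"fingers":0.03},{"travel":[0,0,0],"rot":[0,0,0],"fingers":0.03},{"travel":[0,0,-0.15],"rot":[0,0,0],"fingers":0.03},{"travel":[0,0,-0.4],"rot":[0,0,0],"fingers":0.03},{"travel":[0,0,-0.8],"rot":[0,0,0],"fingers":0.03},{"travel":[0,0,-1],"rot":[0,0,0],"fingers":0.03}]' |tail -1
for i in 1 2; do python3 -m pendant '[{"travel":[0.2,0,-0.1],"rot":[0,0,0],"fingers":0.03},{"travel":[0.4,0,-0.2],"rot":[0,0,0],"fingers":0.03},{"travel":[0.6,0,-0.3],"rot":[0,0,0],"fingers":0.03},{"travel":[0.6,0,-0.3],"rot":[0,0,0],"fingers":0.03},{"travel":[0.6,0,-0.3],"rot":[0,0,0],"fingers":0.03}]' |tail -1; done
python3 wr.py bar_a,block_short_a,pan,target,scale pics/w2.png
python3 - <<'E'
from h import *
for n in ("top","scene"):
  p,d=env.read_camera(n)
  cv2.imwrite(f"pics/{n}2.png",p)
  for t in ("pan","target"):
    for o in env.outline_of(n,t)[:2]:
        if o["conf"]>.4:print(n,t,round(o["conf"],2),*box(pts(n,d,o["mask"])))
go((545,-303,110),170)
E
```

```text
grip_force: 61.0
travel [0.005 0.025 0.036] rot [-0.001 -0.003  0.004] at [ 0.5451 -0.306   0.1144] t 20.7 gap 0.0287 grip 61.03188514709473 F [ 0.9 -0.3 -0.2]
grip_force: 0.0
grip_force: 0.0
grip_force: 0.0
bar_a 0.66 [639. 213.] [539.9 155.8] 10.3 101.7 3.7 3.8
bar_a 0.58 [365. 304.] [ 553.6 -243.9] 112.3 119.7 27.6 -6.0
block_short_a 0.98 [323. 290.] [ 544.  -305.2] 110.7 61.7 29.3 -9.1
pan 0.84 [358. 257.] [ 565.3 -213.7] 89.3 273.5 203.4 77.6
target 0.55 [440. 282.] [ 557.7 -166. ] 110.9 56.0 30.4 -8.1
scale 0.95 [361. 258.] [ 565.4 -213.6] 89.3 273.3 203.3 77.5
top pan 0.65 [ 592.4 -223.9] 90.9 277.3 258.7 77.4
top target 0.58 [532.9 201.7] 6.2 286.3 202.7 -83.0
scene pan 0.55 [ 591.6 -220.2] 91.4 278.5 263.0 77.1
scene target 0.67 [ 703.8 -262.1] 94.6 24.4 22.7 -16.2
travel [-1.195  0.023  1.635] rot [-0.001 -0.003  0.004] at [ 0.4039 -0.2813  0.3067] t 23.1 gap 0.0441 grip 0.0 F [ 0.1 -1.1 -0.2]
```

View pics/w2.png

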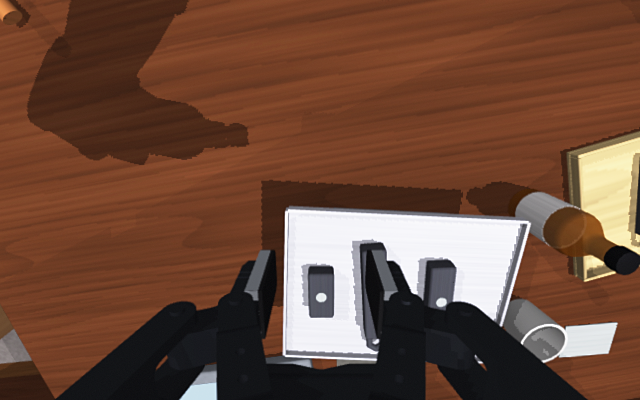

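The wrist view shows block_short, bar_a and block_long lying flat at (321,292), (370,295) and (440,285) on the pan. I'll do one last averaged check of the floor height against the clip from the scene camera.

Run:
```python
from h import *
p,d0=env.read_camera("scene")
t=[o["mask"] for o in env.outline_of("scene","target")[:1]][0]
t=cv2.erode(t.astype(np.uint8),np.ones((3,3)))>0
for k in range(4):
    d=env.read_camera("scene")[1];a=pts("scene",d,t);m=np.zeros(d.shape,bool);m[165:235,175:282]=1;q=pts("scene",d,m)
    f=q[(q[:,2]>.08)&(q[:,2]<.1)];n=f[f[:,0]>.6]
    print(len(a),np.round(np.median(a,0)*1000,1),"floor",np.round(np.median(f,0)*1000,1),np.round(np.median(n[:,2])*1000,1))
for n in("bottle","pot","scraper"):
    o=env.outline_of("scene",n);print(n,o and np.round(o[0]["xy"]))
```

```text
68 [ 704.3 -261.6   93.4] floor [ 571.6 -211.8   89.9] 89.9
68 [ 704.2 -261.4   94. ] floor [ 571.3 -211.8   90. ] 89.9
68 [ 704.3 -261.3   93.6] floor [ 571.4 -211.8   89.9] 89.9
68 [ 704.1 -261.7   93.5] floor [ 571.2 -212.    90. ] 89.9
bottle [303. 160.]
pot [325. 222.]
scraper [371. 241.]
```

View pics/scene2.png

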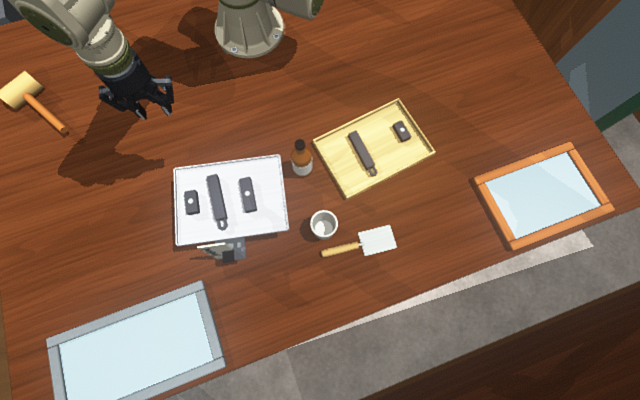

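The scene shows the pan with three pieces at (228,200), the unused bar_b and short block in the tray at (362,152) and (402,130), and the bottle, pot and scraper where they were. The pan is still, with its floor at 89.9 mm against a clip centre of about 87.6 mm, which is within 6 mm.

```bash
python3 -c "
from workcell import env
print(env.hand_in())"
```

```text
the job is handed in; nothing more can be done
None
```

The job is handed in: the pan holds bar_a, block_long and one short block, and hangs still with its pointer, taken as level with the pan floor, about 2 mm above the clip's centre by my camera measurements (6 mm allowed).

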